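Set the overload stop of a loaded force stand

ROBOT

A 6-joint arm with a two-finger parallel gripper is mounted at the origin on the work surface. World frame = base frame: x ahead of the robot, y to its left, z up, the work surface at z = 0. Lengths are in m, angles in degrees, forces in N, time in s.
With the tool pointing down it reaches from about 0.35 to 0.875 m from the base axis. Payload 4.2 kg.
Tool frame: the origin (TCP) lies midway between the tips of the shut fingers; the grasp point (between the pads) lies 19 mm behind it; z points along the fingers, y is the line along which they close (so a half turn about z gives the same grasp; the last joint's range is limited). The gripper opens to 87 mm and grips with 3 to 60 N. Pads are 19 mm wide; open, the fingers measure 117 mm over their backs; the gripper's body (75 mm by 190 mm) begins 51 mm behind the grasp point.
Start: joints at [14.817, 22.042, 0.453, 0, -68.411, -14.817], TCP at [0.625, 0, 0.223] pointing down, gripper open.
Joint ranges: [-179.83, 179.83], [-69.29, 118.12], [-61.27, 80.66], [-181.25, 117.63], [-171.15, -9.14], [-177.46, 177.46]. Speed limits (degrees/s): [159.86, 159.86, 180, 180, 180, 180].

INTERFACE

Orientations are given as [roll, pitch, yaw] about the fixed x, y, z axes, in that order (R = Rz(yaw) Ry(pitch) Rx(roll)).
In Python, from workcell import env gives the robot as it stands. The module is installed in compiled form; this text tells all that it offers. Calls block until the motion is done:
- env.goto(position, orientation): joint-space move of the TCP to a pose.
- env.move_straight(position, rotation=None, rate=0.15, force_limit=None): straight line of the TCP; rotation=None keeps the orientation; rate is the mean speed in m/s. With force_limit (N) it stops when the force on the tool has changed by that much, and returns True; else False.
- env.set_joints(angles): joint-space move.
- env.gripper_to(opening, grasp_force=None): opening from 0.0 (shut) to 1.0 (fully open); grasp_force is the grip in N (None keeps the last); returns when the fingers have stopped.
- env.dwell(seconds).
- env.inverse_kinematics(position, orientation): joint angles nearest the present ones, or None.
- env.read_state(): the state.
- env.grab_frame(name): name is "scene" or "side" or "wrist"; returns a dict with "image" (400x640x3 uint8, blue, green, red), "fx", "fy", "cx", "cy" (pixels), "position" and "orientation" of the camera in the world. Camera axes: x right, y up, looking along -z (the intrinsics and any distortion apply to the point x, -y, -z); pixel columns grow to the right and rows downward; lengths in m; the calibration is good to about 2 mm. A picture is of the moment at which its call begins. There is no depth.
A pose or a line that the arm cannot do raises env.Unreachable and nothing moves.
- env.close_job(): hands the job in; it is judged then, once.
Trained networks look in a picture, given as the dict that the camera call returned (one of the last four; its "shot" number tells which), for a name from the list of things; names that differ only in an ending like _2 or _b are one class to them, and where a whole thing is asked for, a point or a joint stands for the part that bears it (a point fixed in the world has none). Each returns a list of dicts, best first, with "score" (0 to 1); they miss things now and then, are a little off and sometimes report something else, mostly with a low value. They report only what shows in the picture. A call takes as long as a camera call. They do not tell look-alikes from the thing itself.
- env.search_frame(picture, thing): "xyz" ([x, y, z] in m, in world coordinates, good to about 4 mm: the middle of the surface that is visible of it).
- env.trace(picture, thing): "mask" (400x640 bool, what is visible of it).
The state is a dict: "clock": time; "joint_positions": joint angles; "qvel": joint speeds; "joint_torque": joint torques, N m; "position": TCP position; "tool_rot": TCP orientation; "force": force on the tool from outside, world axes, zero at the start; "wrist_torque": the same for the moment, N m; "opening": opening from 0.0 (shut) to 1.0 (fully open); "finger_force": force on a finger pad.
Only numpy, scipy, OpenCV 4.12 (cv2) and the standard library are available. Lean on these libraries where they do the work, as an engineer would, in place of code of your own. Each camera call takes 0.05 s, during which the arm holds its last target. There are 200 camera calls.

TASK

Balance the larger of the two loose steel check weights, upright and let go, on top of the stand's metal dome. Then, with the weight still resting on the dome, turn the stand's wing screw clockwise until it seats, back it off a quarter turn, and finish while still holding the screw's wing there in the gripper, not letting go. Leave the weight balanced on the dome and do not disturb the other things on the bench.

Things in the scene. Friction and masses are not known exactly. Their poses are not given: they have to be found in the camera images.
- big_weight_mid (a point): The larger check weight, loose, bare steel: a cylinder 44 mm in diameter and 22 mm high, with a small coaxial knob on top (neck 12 mm, head 20 mm in diameter; head from 27 to 36 mm above the underside). 36 mm high in all, 0.2 to 0.36 kg, flat underside. The point is on its axis, half-way up (18 mm above its underside); z is its axis, up. It stands on the bench at the start.
- small_weight: The smaller check weight, not part of the job: the same shape, 30 mm in diameter, 26 mm high in all. Origin at the centre of its underside. It stands on the bench, about 70 mm or more from the larger one, and the two may be either way round.
- stand: The force stand, fixed to the bench: a white base plate 110 mm (x) by 260 mm (y), 14 mm thick, with a metal dome centred at y = +65 mm and a wing screw whose upright axis is at y = -65 mm in its frame, in a grey bridge (110 mm along x, 34 mm along y, top 70 mm above the bench). An aluminium beam links them. Origin at the centre of its underside, on the bench, z up; it may stand turned by up to 0.4 rad about z.
- dome_top (a point): The top of the stand's dome, 62 mm above the bench. The dome is a cap of a sphere of 50 mm radius, 88 mm across, bare aluminium, smooth. It is fixed and does not give way. A weight set on it within some 6 mm of the middle rocks a little and stays, a weight set well off the middle slides or rolls off.
- wing (a point): The wing screw's grip point: on the screw's axis, 97 mm above the bench. The wing is an upright flat steel plate 46 mm long, 10 mm thick, from 76 to 112 mm above the bench. The point's x axis lies along the wing's length, y across its thickness, z up; they turn with the screw. The screw does not visibly rise or sink as it turns.
- stop_screw (a joint): Angle of the wing screw (rad): it grows as the screw is turned clockwise seen from above. 3.0 is seated, at a hard stop; it starts between 0.6 and 1.8 and can be turned back to 0. At 0 the wing lies along the stand's x axis. Stiff enough (0.05 N m) to stay where it is left.
- tube_rack: Blue tube rack, loose, 70 by 150 by 62 mm, a bystander; origin under its centre.
- tip_box: Yellow box of pipette tips, loose, 85 by 120 by 56 mm, a bystander; origin under its centre.
- reagent: White plastic bottle, loose, 60 mm in diameter, 110 mm high, a bystander; origin under its centre.
- beaker: Glass beaker, loose, 68 mm in diameter at the rim, 85 mm high, a bystander; origin under its centre.
- marker: White marker pen lying on the bench, loose, 12 mm thick, 125 mm long, a bystander; origin on its underside at mid-length.
- timer: Flat white bench timer, loose, 60 by 75 by 22 mm, a bystander; origin under its centre.
Things that resemble listed ones, but are neither listed nor needed, are in the scene too. What is shaped like the part that bears big_weight_mid but blue or green is not meant.

How it is judged:
By the outcome, as a careful person would: the job done as asked, in the order asked, and still so for the second after the job is handed in, while the arm keeps its last pose, push and grip.
It also fails if it takes over 72 s, if anything falls off the work surface, if the arm or the gripper's body presses on something with over 40 N, if the wrist force passes 120 N, or if a joint passes its speed limit or range.

## Working session

There is one attempt and no reset: what is moved stays moved. The work goes in short steps, each a Python script; the robot and the scene stay as the last script left them, time stands still between calls to the robot, and variables do not carry over. Pictures are saved under pics/ and viewed, at most 10 in all, crops included, and the job is handed in when it is done.

```bash
mkdir -p pics
cat > h.py <<'E'
import numpy as np, cv2
from scipy.spatial.transform import Rotation as R
from workcell import env
def cam(f):
    o=np.array(f["orientation"]); 
    M=o if o.shape==(3,3) else R.from_euler('xyz',o,degrees=True).as_matrix()
    return M,np.array(f["position"])
def ray(f,u,v,z):
    M,p=cam(f); d=M@np.array([(u-f["cx"])/f["fx"],-(v-f["cy"])/f["fy"],-1]); return p+d*(z-p[2])/d[2]
def proj(f,X):
    M,p=cam(f); c=M.T@(np.array(X)-p); return np.array([f["cx"]+f["fx"]*c[0]/-c[2], f["cy"]-f["fy"]*c[1]/-c[2]])
E
python3 - <<'E'
from h import *
for n in ["scene","side"]:
    f=env.grab_frame(n); cv2.imwrite(f"pics/{n}0.png",f["image"])
    print(n,{k:v for k,v in f.items() if k!="image"})
    for t in ["big_weight_mid","small_weight","stand","dome_top","wing"]:
        for r in env.search_frame(f,t)[:4]: print(t,np.round(r["xyz"],3),round(r["score"],2),np.round(proj(f,r["xyz"])))
print(env.read_state())
E
```

```text
scene {'fx': 363.3238383584439, 'fy': 363.3238383584439, 'cx': 313.28884159891305, 'cy': 200.56362641497668, 'position': array([ 0.90633259, -0.39932943,  0.7846254 ]), 'orientation': array([36.0069867 ,  0.56201838, 41.83169993]), 'shot': 1}
big_weight_mid [ 0.558 -0.326  0.027] 0.9 [219. 300.]
big_weight_mid [ 0.403 -0.332  0.022] 0.84 [175. 260.]
big_weight_mid [ 0.481 -0.299  0.02 ] 0.52 [207. 271.]
small_weight [ 0.606 -0.227  0.016] 0.55 [268. 284.]
stand [0.56  0.053 0.013] 0.57 [333. 198.]
dome_top [0.56  0.065 0.013] 0.79 [336. 196.]
side {'fx': 510.5803157678457, 'fy': 510.5803157678457, 'cx': 319.03094162719344, 'cy': 191.37487089042, 'position': array([0.48017735, 1.07865076, 1.25049516]), 'orientation': array([  43.26774071,    1.06237879, -178.17179653]), 'shot': 2}
big_weight_mid [ 0.543 -0.309  0.017] 0.62 [320. 146.]
big_weight_mid [ 0.471 -0.286  0.016] 0.54 [340. 150.]
big_weight_mid [ 0.391 -0.318  0.024] 0.46 [362. 143.]
big_weight_mid [0.315 0.282 0.054] 0.15 [396. 279.]
stand [0.552 0.138 0.037] 0.68 [313. 240.]
dome_top [0.553 0.144 0.034] 0.89 [312. 242.]
wing [0.529 0.066 0.1  ] 0.65 [321. 208.]
{'clock': 0.6, 'joint_positions': array([ 1.48170940e+01,  2.20408720e+01,  4.50425938e-01, -3.01958389e-04,
       -6.84115465e+01, -1.48171002e+01]), 'qvel': array([-0.04167959, -0.06383667,  0.00246695,  0.04903364, -0.04630704,
        0.05974336]), 'joint_torque': array([ 3.30707253e-04, -3.90212703e+01,  1.87536031e+01,  4.22253907e+00,
        1.54466392e-02, -2.10646442e-05]), 'position': array([6.24958589e-01, 2.56356962e-05, 2.22542748e-01]), 'tool_rot': array([ 1.79998002e+02, -2.38115911e-04, -9.00001173e+01]), 'force': array([ 0.62333882, -0.68025731, -0.63583649]), 'wrist_torque': array([ 0.00139072, -0.03071333, -0.01082753]), 'finger_force': 0.0, 'opening': 1.0000023521640569}
```

View pics/scene0.png

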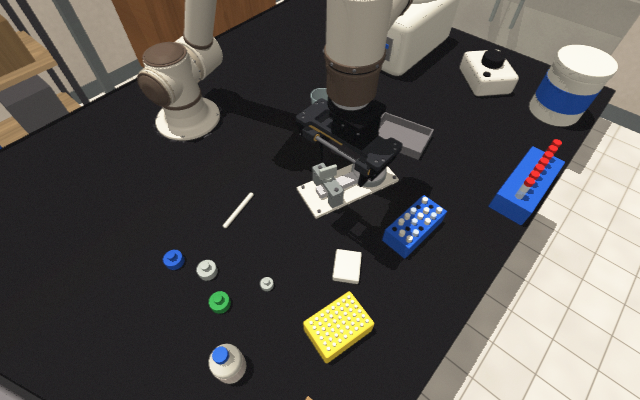

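View pics/side0.png

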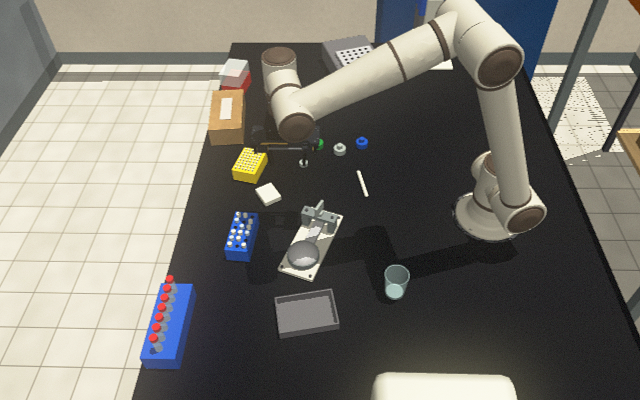

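The four weight-shaped things in the scene view are blue (173,260), big steel (207,270), green (219,302) and small steel (267,284). The bare-steel wide one at (207,270) fits the target: it is larger than (267,284) and not coloured. Next I'll look from close with the wrist camera.

Run:
```python
from h import *
for i,(p,ts) in enumerate([([0.55,0.10,0.30],["dome_top","wing","stand"]),([0.50,-0.28,0.26],["big_weight_mid","small_weight"])]):
    env.goto(p,[180,0,-90])
    f=env.grab_frame("wrist"); cv2.imwrite(f"pics/w{i}.png",f["image"]); np.save(f"w{i}.npy",f,allow_pickle=True)
    print(f["position"],f["orientation"],f["fx"])
    for t in ts:
        for r in env.search_frame(f,t)[:4]: print(t,np.round(r["xyz"],3),round(r["score"],2),np.round(proj(f,r["xyz"])))
print(env.read_state()["clock"])
a,b=[cv2.resize(cv2.imread(f"pics/w{i}.png"),(480,300)) for i in (0,1)]
cv2.imwrite("pics/w01.png",np.vstack([a,b]))
```

```text
[0.55011039 0.01911296 0.46208794] [-1.71073254e+01  2.62182471e-02 -1.79999343e+02] 321.0486261661217
dome_top [0.551 0.103 0.036] 0.57 [323. 162.]
wing [0.533 0.062 0.11 ] 0.76 [339. 138.]
wing [0.755 0.106 0.055] 0.62 [165. 167.]
stand [0.55  0.103 0.037] 0.73 [323. 162.]
[ 0.50085771 -0.36045614  0.42224864] [-1.70870491e+01  4.53309485e-02 -1.79985739e+02] 321.0486261661217
big_weight_mid [ 0.474 -0.297  0.027] 0.76 [345. 150.]
big_weight_mid [ 0.397 -0.331  0.026] 0.75 [409. 122.]
big_weight_mid [ 0.555 -0.326  0.02 ] 0.62 [279. 126.]
small_weight [ 0.595 -0.232  0.013] 0.81 [252. 197.]
3.025
```

View pics/w01.png

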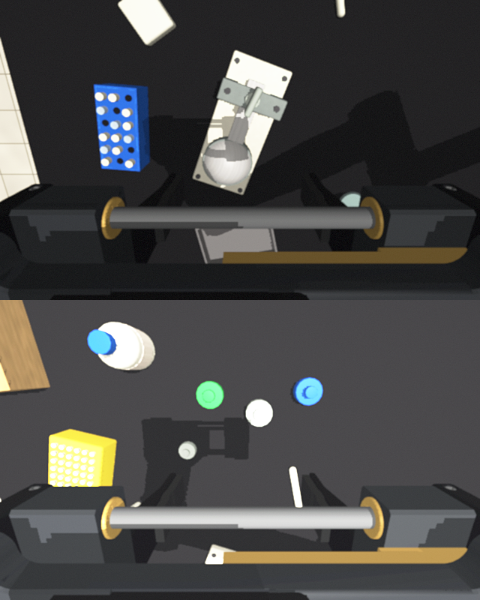

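Top picture: the stand, with its dome at about (303,213) in full-size wrist pixels and its wing at about (340,133). Bottom picture: green (280,126), big steel (345,150), blue (411,122) and small steel (249,201). Next is an enlarged crop to confirm the weight and to measure the stand.

Run:
```python
import cv2,numpy as np
a=cv2.imread("pics/w0.png")[60:265,250:400]; b=cv2.imread("pics/w1.png")[90:240,225:435]
a=cv2.resize(a,None,fx=2.9,fy=2.9,interpolation=cv2.INTER_CUBIC); b=cv2.resize(b,None,fx=1.7,fy=1.7,interpolation=cv2.INTER_CUBIC)
c=np.zeros((600,800,3),np.uint8); c[:a.shape[0],:a.shape[1]]=a; c[:b.shape[0],440:440+b.shape[1]]=b
cv2.imwrite("pics/crop.png",c)
```

```text
(no output)
```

View pics/crop.png

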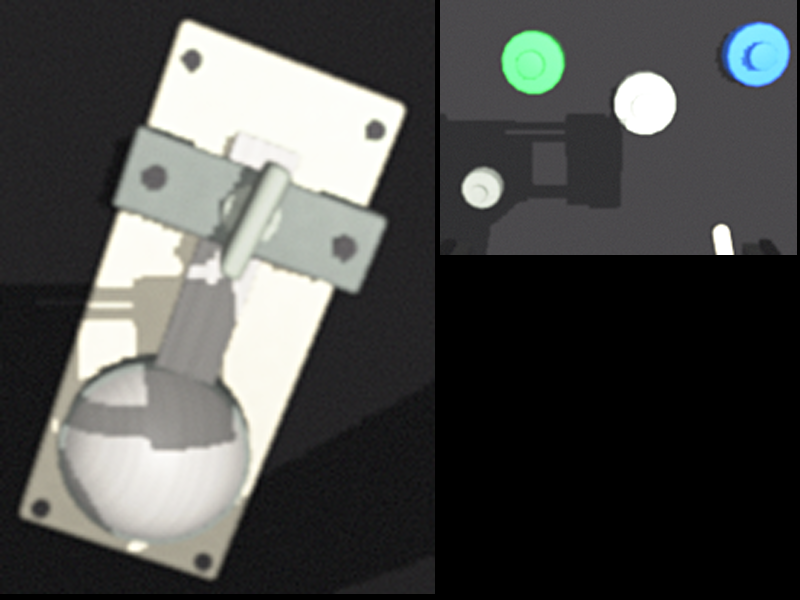

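The crop confirms the big bare-steel weight at crop (645,103): same size as green and blue, larger than the small steel one at (482,187). The plate, bridge and dome corners are readable, so I'll fit the stand pose.

Run:
```python
from h import *
from scipy.optimize import least_squares
f=np.load("w0.npy",allow_pickle=True).item(); g=np.load("w1.npy",allow_pickle=True).item()
px=lambda u,v:np.array([250+(u+.5)/2.9-.5,60+(v+.5)/2.9-.5])
P=[(.055,-.13,.014,183,16),(-.055,-.13,.014,408,106),(-.055,.13,.014,216,582),(.055,.13,.014,18,516),
(.055,-.082,.07,140,126),(-.055,-.082,.07,386,218),(-.055,-.048,.07,357,292),(.055,-.048,.07,115,204),(0,.065,.0357,153.5,446.5)]
def res(q,full=0):
    c,s=np.cos(q[2]),np.sin(q[2])
    return np.concatenate([proj(f,[q[0]+c*x-s*y,q[1]+s*x+c*y,z])-px(u,v) for x,y,z,u,v in P])
r=least_squares(res,[.55,.1,-.3]); q=r.x; print("stand",q,np.round(r.fun,1))
c,s=np.cos(q[2]),np.sin(q[2])
print("dome",q[0]-s*.065,q[1]+c*.065,"direct",ray(f,*px(153.5,446.5),.0357),"screw",q[0]+s*.065,q[1]-c*.065)
a,b=[ray(f,*px(*p),.112) for p in ((279,166),(234,274))]
print("wing",a,b,np.degrees(np.arctan2(*(a-b)[[1,0]])), "len",np.linalg.norm(a-b))
# weight
im=g["image"].astype(int).min(2); m=(im>150).astype(np.uint8)
n,l,st,ce=cv2.connectedComponentsWithStats(m)
k=l[150,345]; print(st[k],ce[k],ray(g,*ce[k],.02),[ray(g,ce[k][0]+d*st[k][2]/2,ce[k][1],.022)[0] for d in(-1,1)])
print("topdisc centre at z.022 from bbox",ray(g,st[k][0]+(st[k][2]-1)/2,st[k][1]+(st[k][3]-1)/2,.016))
```

```text
stand [ 0.55658063  0.12134599 -0.3503205 ] [ 0.  -0.   0.2 -0.6 -0.6 -0.5 -0.2 -0.  -0.3 -1.1  1.1 -0.3  0.3  0.3
 -0.8 -0.3  0.3  3.1]
dome 0.5788885549393891 0.18239806783849813 direct [0.57919715 0.17764001 0.0357    ] screw 0.5342727036680294 0.060293908141410384
wing [0.52601954 0.03993116 0.112     ] [0.54221918 0.07971896 0.112     ] -112.15374870944848 len 0.04295924973739428
[ 328  132   36   37 1046] [345.40344168 150.38623327] [ 0.4730389  -0.29574487  0.02      ] [np.float64(0.49568655860716354), np.float64(0.4506698795157542)]
topdisc centre at z.022 from bbox [ 0.47264995 -0.29559302  0.016     ]
```

Stand fit residuals are under 1 mm. The wing midpoint matches the screw axis, and the screw angle comes out at about 1.61 rad. Now I'll pick up the weight, squeezing it twice at right angles so it is centred in the gripper.

Run:
```python
from h import *
x,y=.473,-.2957
env.gripper_to(.75,6)
yawA=0
env.goto([x,y,.09],[180,0,0]); 
print(env.move_straight([x,y,.003],rate=.08,force_limit=10))
env.gripper_to(0.0,5); s=env.read_state(); print("A",s["opening"]*87,s["finger_force"],s["position"])
env.gripper_to(.75); env.move_straight([x,y,.06]); env.goto([x,y,.06],[180,0,-90])
print(env.move_straight([x,y,.003],rate=.08,force_limit=10))
env.gripper_to(0.0,30); s=env.read_state(); print("B",s["opening"]*87,s["finger_force"],s["position"],s["force"])
env.move_straight([x,y,.16],rate=.12); s=env.read_state(); print(s["opening"]*87,s["force"],s["clock"])
env.goto([.579,.262,.26],[180,0,-90])
f=env.grab_frame("wrist"); np.save("w2.npy",f,allow_pickle=True); cv2.imwrite("pics/w2.png",f["image"])
s=env.read_state(); print(s["force"],s["opening"]*87,s["clock"],proj(f,[.5789,.1824,.062]))
```

```text
False
A 43.57661525448549 5.000039488077164 [ 0.47306969 -0.29571131  0.00320182]
False
B 43.17043772679973 30.000473856925964 [ 0.47302677 -0.29572404  0.00329596] [-0.45772407  0.47018401  1.9981269 ]
43.49272571221286 [ 0.89689897  0.05863873 -2.97575207] 12.4
[-0.05443244 -1.24736081 -2.02847236] 43.72480982125195 14.525 [323.54884027  99.13128525]
```

View pics/w2.png

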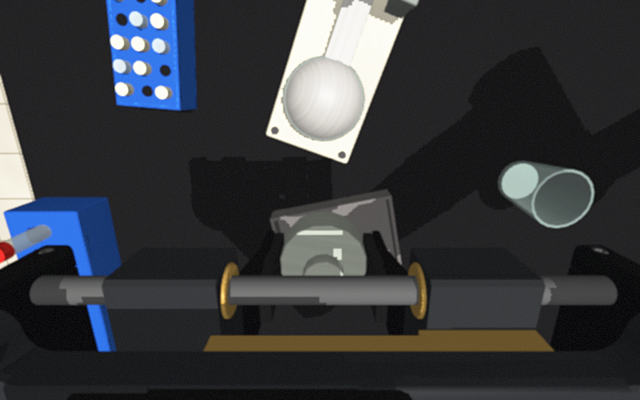

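The weight is held squarely between the fingers (323,250). The dome appears at about (323,98), with its rim from x=283 to 364 and y=56 to 141. I'll compare that with the projected model rim.

Run:
```python
from h import *
f=np.load("w2.npy",allow_pickle=True).item()
t=np.linspace(0,6.28,60)
for z in (.0357,.03):
  p=np.array([proj(f,[.5789+.044*np.cos(a),.1824+.044*np.sin(a),z]) for a in t]); print(z,p.min(0),p.max(0))
im=cv2.resize(f["image"][40:170,250:410],None,fx=4,fy=4,interpolation=cv2.INTER_CUBIC)
p=np.array([proj(f,[.5789+.044*np.cos(a),.1824+.044*np.sin(a),.0357]) for a in t])
cv2.polylines(im,[np.int32((p-[250,40])*4+1.5)],True,(0,0,255),1)
cv2.imwrite("pics/rim.png",im)
```

```text
0.0357 [285.32953303  57.68250341] [361.70714366 137.46373926]
0.03 [285.87615994  58.26870627] [361.14415745 136.89150768]
```

View pics/rim.png

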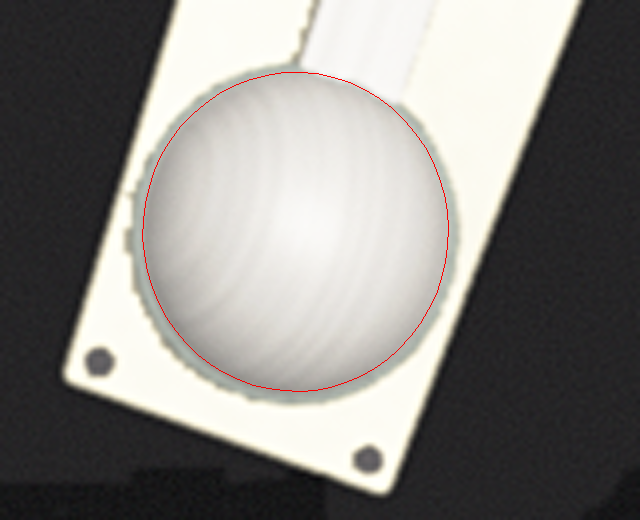

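The rim fits within about 1 px, so I'll place the weight at (0.579, 0.182).

Run:
```python
from h import *
x,y=.5789,.182
env.move_straight([x,y,.12]); env.move_straight([x,y,.072],rate=.06); env.dwell(.3)
print(env.read_state()["force"])
c=env.move_straight([x,y,.061],rate=.012,force_limit=3); s=env.read_state(); print(c,s["position"],s["force"])
env.gripper_to(.53); env.dwell(.3); s=env.read_state(); print(s["position"],s["force"])
env.gripper_to(.8); env.move_straight([x,y,.18],rate=.12)
env.goto([x,y+.07,.27],[180,0,-90])
f=env.grab_frame("wrist"); g=env.grab_frame("side")
for h in (f,g):
  for r in env.search_frame(h,"big_weight_mid")[:4]: print(np.round(r["xyz"],3),round(r["score"],2),np.round(proj(h,r["xyz"])))
u=proj(g,[x,y,.08]).astype(int); v=proj(f,[x,y,.08]).astype(int)
c=lambda i,u:cv2.resize(i[max(0,u[1]-50):max(0,u[1]-50)+100,u[0]-60:u[0]+60],(480,400))
cv2.imwrite("pics/placed.png",np.hstack([c(g["image"],u),c(f["image"],v)])[:, :800]); print(env.read_state()["clock"])
```

```text
[-0.02798306  0.24634163 -2.40226887]
True [0.57884931 0.18195225 0.06511745] [-0.16663453 -0.09740882  4.7261961 ]
[0.57771169 0.1814371  0.06350079] [1.09734964 0.36104546 0.85421782]
[0.578 0.182 0.086] 0.8 [324. 107.]
[0.757 0.124 0.051] 0.27 [159.  51.]
[0.578 0.188 0.078] 0.48 [302. 245.]
20.8333
```

View pics/placed.png

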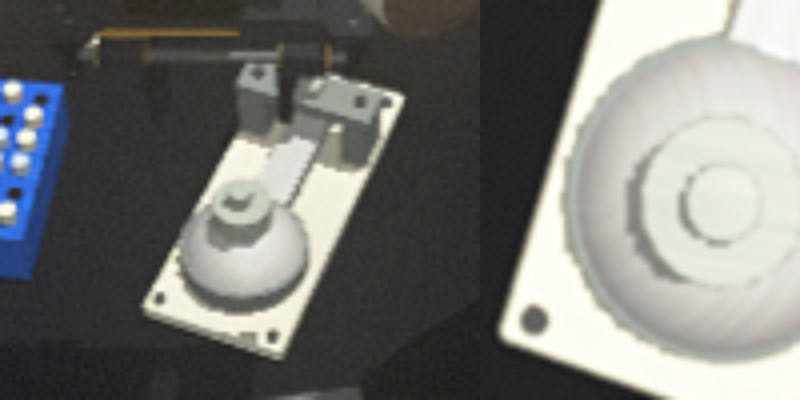

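The weight stands upright and centred on the dome; left is the side view, right is the wrist view. Next I'll check joint 6 range for the screw turn.

Run:
```python
from h import *
p=[.5343,.0601,.080]
for y in (-112.15,-195,-107, 67.85,-15,73): print(y,env.inverse_kinematics(p,[180,0,y]))
```

```text
-112.15 [ 23.70788201  22.24540315 -22.51216765   0.         -45.2424292
 -45.85788201]
-195 [ 2.37078820e+01  2.22454031e+01 -2.25121677e+01 -2.54444375e-14
 -4.52424292e+01 -1.28707882e+02]
-107 [ 23.70788201  22.24540315 -22.51216765   0.         -45.2424292
 -40.70788201]
67.85 [ 23.70788201  22.24540315 -22.51216765   0.         -45.2424292
 134.14211799]
-15 [ 2.37078820e+01  2.22454031e+01 -2.25121677e+01  2.54444375e-14
 -4.52424292e+01  5.12921180e+01]
73 [ 23.70788201  22.24540315 -22.51216765   0.         -45.2424292
 139.29211799]
```

```bash
cat > turn.py <<'E'
from h import *
def tz():
    env.dwell(.1); return np.mean([env.read_state()["wrist_torque"][2]])
def j6(a):
    j=np.array(env.read_state()["joint_positions"]); j[:5]=J[:5]; j[5]=a; env.set_joints(j)
p=[.5343,.0601,.080]; o=[180,0,-112.15]
env.goto([p[0],p[1],.25],o); env.gripper_to(.5,6)
print(env.move_straight([p[0],p[1],.125],rate=.12), env.move_straight(p,rate=.06,force_limit=8))
env.gripper_to(0,6); env.dwell(.2); env.gripper_to(0,40); s=env.read_state(); print(s["opening"]*87,s["finger_force"],s["force"],s["wrist_torque"],s["clock"])
J=env.inverse_kinematics(p,o); a=J[5]
if abs(s["opening"]*87-10)<3:
    for a in (-55,-65,-75,-85,-95,-105,-111,-115): j6(a); print(a,round(tz(),3))
    while a>-136:
        a-=2; j6(a); t=tz(); print(a,round(t,3),end="; ")
        if abs(t)>.35: break
    s=env.read_state(); print(s["joint_positions"][5],s["force"],s["wrist_torque"],s["opening"]*87,s["clock"])
E
python3 turn.py
```

```text
False False
10.012926404634216 42.43453216344278 [-2.52121003  2.09707968  5.92554275] [0.50774624 0.98526467 0.05289338] 25.5917
-55 -0.004
-65 -0.064
-75 -0.014
-85 -0.063
-95 -0.043
-105 -0.084
-111 -0.05
-115 -0.042
-117 -0.037; -119 -0.032; -121 -0.054; -123 0.025; -125 -0.002; -127 0.682; -126.8728069127972 [-6.47500989  6.03927117  6.97244367] [1.6516922  1.53558303 0.68184907] 9.669676955136657 30.725
```

The screw seated with a torque rise between -125° and -127° on joint 6, against -125.7° predicted. Now I'll back it off 90° and check.

Run:
```python
from h import *
J=np.array(env.inverse_kinematics([.5343,.0601,.080],[180,0,-112.15]))
for a in list(range(-116,-40,10))+[-36]:
    J[5]=a; env.set_joints(J)
env.dwell(.5); s=env.read_state(); print(s["joint_positions"],s["position"],s["force"],s["wrist_torque"],s["opening"]*87,s["finger_force"],s["clock"])
g=env.grab_frame("side"); h=env.grab_frame("scene")
for q in (g,h):
  for t in ("big_weight_mid","wing"):
    for r in env.search_frame(q,t)[:4]: print(t,np.round(r["xyz"],3),round(r["score"],2))
c=lambda i,u:cv2.resize(i[u[1]-70:u[1]+70,u[0]-70:u[0]+70],(400,400))
cv2.imwrite("pics/fin.png",np.hstack([c(q["image"],proj(q,[.56,.12,.08]).astype(int)) for q in (g,h)]))
```

```text
[ 2.37291777e+01  2.22011717e+01 -2.25038145e+01 -9.94145114e-03
 -4.53117249e+01 -3.60437921e+01] [0.53404257 0.06023656 0.08042026] [-2.34975098  1.18779379  5.64932291] [0.51322141 0.84612163 0.03398062] 9.97857771456892 41.726482197300356 33.8583
big_weight_mid [0.579 0.188 0.079] 0.67
wing [0.534 0.08  0.098] 0.45
big_weight_mid [ 0.562 -0.328  0.026] 0.81
big_weight_mid [ 0.405 -0.333  0.025] 0.74
big_weight_mid [0.584 0.175 0.083] 0.69
big_weight_mid [ 0.713 -0.075  0.025] 0.33
wing [0.541 0.038 0.096] 0.63
```

View pics/fin.png

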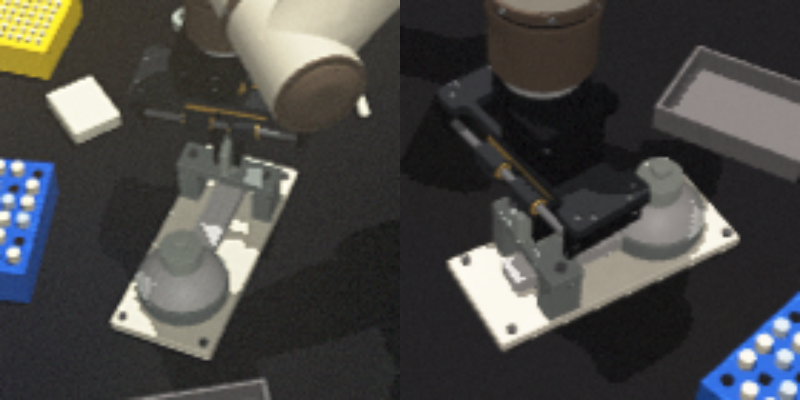

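Both views show the weight upright on the dome and the wing held in the fingers, so I'll hand in.

```bash
python3 -c "
from h import *
print(env.close_job())"
```

```text
the job is handed in; nothing more can be done
None
```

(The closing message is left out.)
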